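# Hold the desk box's spring lock open with its key

### The arm

A 6-joint arm with a two-finger parallel gripper is mounted at the origin on the work surface. World frame = base frame: x ahead of the robot, y to its left, z up, the work surface at z = 0. Lengths are in m, angles in rad, forces in N, time in s.
With the tool pointing down it reaches from about 0.25 to 0.725 m from the base axis. Payload 4 kg.
Tool frame: the origin (TCP) lies midway between the tips of the shut fingers; the grasp point (between the pads) lies 19 mm behind it; z points along the fingers, y is the direction in which the jaws open and shut (so a half turn about z gives the same grasp; the last joint's range is limited). The gripper opens to 85 mm and grips with 20 to 120 N. Pads are 22 mm wide; open, the fingers measure 114 mm over their backs; the gripper's body (76 mm by 85 mm) begins 54 mm behind the grasp point. The pads swing forward as they close: fully open they stand 13 mm farther back than shut.
Start: joints at [1.272, 0.241, 0.005, 1.335, 0, 1.571], TCP at [0.147, 0.478, 0.231] pointing down, gripper open.
Joint ranges: [-2.72, 2.72], [-1.05, 1.87], [-1.09, 1.28], [-1.99, 2.15], [-1.42, 1.44], [-3.14, 3.14]. Speed limits (rad/s): [2.79, 2.79, 3.14, 3.14, 3.14, 3.14].

### API

Orientations are given as a unit quaternion [x, y, z, w].
In Python, from workcell import get_obs, camera, camera_model, job_done, masks_of gives the robot as it stands.
- The arm moves only by the tool jog_arm, never from a script. Its argument "deltas" is a list that holds one entry, the list of rows, each a list of 7 numbers: the shift along the tool's x, y, z in mm, then the turn, a rotation vector about the tool's x, y, z in degrees, then the finger opening in mm, from 0 to 85.4. A call has 1 to 5 rows; each row shifts and turns the pose as measured when the row begins, along the tool's axes as they then stand; what a row does not reach is not made up. A row lasts 1/10 s, in which the tool goes at most 50 mm and 8.59 degrees, less where a joint would pass 70% of its speed; a pose out of reach is approached as far as the arm can. A call with a gripper value outside its range is refused whole. The fingers move at their own pace and stop on an object; the grip force is fixed at half the most. Time passes only in rows, so rows that do not move let the fingers close. It gives the time, the measured TCP pose, the force and the opening at its end, in the units of the state.
- get_obs(): the state, without advancing time (a new reading comes with each control period).
- camera(name): name is "side" or "top"; returns the picture (480x640x3 uint8, red, green, blue); there is no depth.
- camera_model(name): a dict with "fovy" (degrees; the focal length in pixels is half the picture's height over the tangent of half this angle, whatever the lens; pixels are square), "cx", "cy" (the principal point, pixels), "pose" (4x4, takes a point from camera to world coordinates). Camera axes: x right, y down, z forward; pixel columns grow to the right and rows downward; lengths in m; the calibration is good to about 2 mm. A picture is of the moment at which its call begins. camera_model takes no time and is no camera call.
- job_done(): hands the job in, once; it reports no verdict.
Trained networks look in the newest picture that a camera, given by its name, has taken for a name from the list of things; names that differ only in an ending like _2 or _b are one class to them, and where a whole thing is asked for, a point or a joint stands for the part that bears it (a point fixed in the world has none). Each returns a list of dicts, best first, with "conf" (0 to 1); they miss things now and then, are a little off and sometimes report something else, mostly with a low value. They report only what shows in the picture. A call takes as long as a camera call. They do not tell look-alikes from the thing itself.
- masks_of(target, camera): "pixels" (480x640 bool, what is visible of it) and "at" ([column, row] in pixels, amid what is visible of it).
The state is a dict: "clock": time; "joint_pos": joint angles; "joint_vel": joint speeds; "tau": joint torques, N m; "eef_pos": TCP position; "tool_rot": TCP orientation; "ft_force": force on the tool from outside, world axes, zero at the start; "ft_torque": the same for the moment, N m; "grip_width": finger opening in m.
Only numpy, scipy, OpenCV 4.12 (cv2) and the standard library are available. Lean on these libraries where they do the work, as an engineer would, in place of code of your own. Each camera call takes 0.05 s, during which the arm holds its last target. There are 200 camera calls.

### The job

Take the key with the rectangular head out of the wooden key stand, push it fully home into the lock on top of the grey steel box (press on, rocking it a little, where the sticky pins catch), then turn it a quarter turn clockwise seen from above, as far as it goes. The lock springs back, so keep holding the key turned: finish while still gripping it there. Leave the round-headed key in its slot and do not disturb the other things on the desk.

Things in the scene. Friction and masses are not known exactly. Their poses are not given: they have to be found in the camera images.
- key: steel key with a RECTANGULAR head, 78 mm long, standing blade down in a slot of the stand. Origin: centre of the blade's tip; z up from tip to head, x along the width of blade and head, y through their thickness. Tip 13 x 3 mm (z 0 to 5 mm), blade 16 x 5 mm (to z 34), neck 10 x 5 mm (to z 50). Symmetric: it fits the lock either way round. 35 to 65 g.
- key_head (a point): centre of the key's rectangular head, 64 mm above its tip, same axes. The head is 30 (x) x 9 (y) x 28 mm (z): grip it across its 9 mm thickness (y).
- spare: the other key, to be left in the stand: same blade and neck, but a ROUND knob for a head (upright cylinder 22 mm across, 28 mm tall, z 50 to 78 mm). Same origin and axes as the key; either key may be in either slot.
- stand: fixed wooden block 150 (x) x 50 (y) x 40 mm (z), origin at the centre of its underside. Two slots at x = -35 and +35 mm, each 30 mm deep and about 1 mm larger than the blade, long side along x. The keys stand upright in them, tips 10 mm above the desk, blade width along the stand's x.
- box: fixed grey steel lockable box, 160 (x) x 220 (y) x 85 mm (z), origin at the centre of its underside. The lock sits in its flat top at x = -35, y = +30 mm, its axis vertical.
- keyway (a point): centre of the keyway's mouth, in the turning brass plug of the lock, 89 mm above the desk (4 mm above the box's top, inside a steel collar 60 mm across). x along the slot's long side, y across it, z up; it turns with the plug; at rest its x is the box's x. Slot 18 x 6.5 mm, with a 45 degree lead-in from 26 x 14.5 mm over the first 4 mm.
- keyway_floor (a point): centre of the slot's floor, 38 mm below the mouth: fully home, the key's tip rests here and the centre of its head is 26 mm above the mouth. Two pairs of sticky pins bulge 2.4 mm into the slot from both broad sides, 14 and 26 mm below the mouth; each pair catches the tip and yields to a downward push of 5 to 10 N; rocking the key a few degrees about its long axis helps.
- lock (a joint): turn of the lock plug, rad: 0 at rest (its spring returns it there), grows CLOCKWISE seen from above, stop at 1.57. The key has about 0.1 rad of play in the slot. The spring needs 0.03 N m at 0 and 0.1 N m at the stop.
- eraser: white eraser 50 x 22 x 13 mm lying on the desk, origin at the centre of its underside; leave it
- pen: black pen 10 mm thick, 130 mm long, lying on the desk, origin at the middle of its underside; leave it
- glue: standing glue stick, 28 mm across, 85 mm tall, origin at the centre of its underside; leave it
- mug: white mug, 80 mm across, 90 mm tall, origin at the centre of its underside; leave it
- tape: roll of clear tape lying flat, 70 mm across, 18 mm high, origin at the centre of its underside; leave it
- stapler: grey and black stapler 130 x 36 x 44 mm, origin at the centre of its underside; leave it
There are look-alikes about, which are no part of the job. Of the things shaped like the stand, the wooden one is meant.

How it is judged:
On the way, in this order (a step that is already met when the one before it is completed fails the run):
1. the key is fully home in the lock (tip within 3 mm of the floor), lock not yet turned (z of key in the frame of keyway below -0.035 m and horizontal distance between key and keyway below 0.004 m and angle between key's own z axis and vertical below 0.12 rad and value of joint lock below 0.35 rad), for 0.2 s.
2. with the key home, the lock is turned a quarter (past 1.3 rad) (z of key in the frame of keyway below -0.035 m and horizontal distance between key and keyway below 0.004 m and angle between key's own z axis and vertical below 0.12 rad and value of joint lock above 1.3 rad), for 0.2 s.
At the end, for the whole second after the job is handed in: The key is in the lock, its tip at least 35 mm below the keyway's mouth, within 4 mm of the lock's axis and within 0.12 rad of upright; the lock reads over 1.3 rad; the fingers still press on the key with over 3 N; the round-headed key is still down in its slot (all of step 2 and contact force between the fingers and key above 3 N and z of spare in the frame of stand below 0.014 m); the arm keeps its last pose, push and grip.
It fails at once if the round-headed key is pulled or pushed more than 15 mm (distance of spare from where it was at the start of the episode above 0.015 m).
It fails at once if one of the eraser, pen, glue stick, mug, tape and stapler is moved more than 30 mm (distance of any of eraser, pen, glue, mug, tape, stapler from where it was at the start of the episode above 0.03 m).
It also fails if it takes over 48 s, if anything falls off the work surface, if the arm or the gripper's body presses on something with over 40 N, if the wrist force passes 120 N, or if a joint passes its speed limit or range.

## Working session

There is one attempt and no reset: what is moved stays moved. The work goes in short steps, Python scripts to look and compute and a tool call to move; the robot and the scene stay as the last step left them, time stands still between calls to the robot, and variables do not carry over. Pictures are saved under pics/ and viewed, about 8 in all and at most 12, crops included, and the job is handed in when it is done.

Besides the shell and the picture viewer there is one more tool, called as name(argument=value, ...), one argument or row to a line, values as JSON. jog_arm: Moves the arm, as the interface text tells. Its arguments: {"type":"object","properties":{"deltas":{"type":"array"}},"required":["deltas"]}

```bash
mkdir -p pics; ls; cat > h.py <<'E'
import numpy as np, cv2
from workcell import *
def ray(cam,uv):
    m=camera_model(cam); P=np.array(m["pose"]); f=240/np.tan(np.radians(m["fovy"])/2)
    d=P[:3,:3]@np.array([(uv[0]-m["cx"])/f,(uv[1]-m["cy"])/f,1]); return P[:3,3],d
def atz(cam,uv,z):
    o,d=ray(cam,uv); return o+d*(z-o[2])/d[2]
def proj(cam,p):
    m=camera_model(cam); P=np.array(m["pose"]); f=240/np.tan(np.radians(m["fovy"])/2)
    q=P[:3,:3].T@(np.array(p)-P[:3,3]); return np.array([m["cx"]+f*q[0]/q[2],m["cy"]+f*q[1]/q[2]])
def tri(a,b):
    (o1,d1),(o2,d2)=ray("top",a),ray("side",b)
    A=np.stack([d1,-d2],1); s=np.linalg.lstsq(A,o2-o1,rcond=None)[0]
    p,q=o1+s[0]*d1,o2+s[1]*d2; return (p+q)/2,np.linalg.norm(p-q)
def save(cam,name,box=None,k=1):
    im=camera(cam)
    if box: im=im[box[1]:box[3],box[0]:box[2]]
    cv2.imwrite("pics/"+name,cv2.resize(im[:,:,::-1],None,fx=k,fy=k,interpolation=cv2.INTER_CUBIC))
E
python3 - <<'E'
from h import *
for c in("top","side"):
    save(c,c+"0.png"); m=camera_model(c); print(c,m["fovy"],m["cx"],m["cy"],np.round(m["pose"],3).tolist())
    for t in("key","key_head","spare","stand","box","keyway","lock"):
        for r in masks_of(t,c): print(c,t,round(r["conf"],2),np.round(r["at"],1),r["pixels"].sum(), np.round(atz(c,r["at"],.08),3))
print(get_obs())
E
```

```text
pics
top 42.17704782272033 316.29566152799885 232.67951060270835 [[0.017, -0.981, 0.195, 0.17], [-1.0, -0.018, -0.003, 0.075], [0.007, -0.195, -0.981, 1.701], [0.0, 0.0, 0.0, 1.0]]
top key 0.36 [276.4 233. ] 25 [0.49  0.176 0.08 ]
top key 0.27 [415.4 215.4] 170 [ 0.545 -0.194  0.08 ]
top key_head 0.42 [273.3 230.9] 47 [0.496 0.184 0.08 ]
top spare 0.59 [268.4 206.7] 34 [0.562 0.2   0.08 ]
top stand 0.81 [274.2 227.1] 880 [0.506 0.182 0.08 ]
top stand 0.68 [210.8 243. ] 1169 [0.46  0.349 0.08 ]
top stand 0.68 [119.6 265.7] 1268 [0.395 0.584 0.08 ]
top stand 0.66 [239.3 322.6] 1138 [0.253 0.265 0.08 ]
top stand 0.55 [376.8 296.7] 1153 [ 0.326 -0.09   0.08 ]
top box 0.81 [426.5 211.2] 5494 [ 0.557 -0.224  0.08 ]
top lock 0.53 [412.8 217.8] 197 [ 0.539 -0.187  0.08 ]
side 47.31832860097095 317.3339989755676 245.14862462370155 [[-0.982, -0.132, 0.133, 0.335], [-0.188, 0.654, -0.733, 1.096], [0.01, -0.745, -0.667, 1.034], [0.0, 0.0, 0.0, 1.0]]
side key 0.51 [316.3 282.9] 174 [0.502 0.182 0.08 ]
side key_head 0.68 [318.1 287.9] 153 [0.495 0.198 0.08 ]
side stand 0.9 [392.8 235.4] 1216 [ 0.3
[... 309 characters left out ...]
 193.3] 3934 [ 0.562 -0.177  0.08 ]
{'clock': 0.8, 'joint_pos': array([1.27199057e+00, 2.40596602e-01, 5.02828767e-03, 1.33520054e+00,
       2.01184985e-06, 1.57077225e+00]), 'joint_vel': array([ 0.00155922, -0.0003795 ,  0.0009254 ,  0.00093761, -0.00031029,
        0.00096248]), 'tau': array([ 5.29021090e-04, -3.72147775e+01,  2.52681434e+01,  7.03846308e-04,
       -9.78124922e-05,  2.67475130e-06]), 'eef_pos': array([0.14719282, 0.47785707, 0.23131898]), 'tool_rot': array([1.48835787e-01, 9.88861926e-01, 1.37322847e-05, 1.04995561e-06]), 'ft_force': array([0.03018423, 0.19504876, 0.1902469 ]), 'ft_torque': array([-0.03843334,  0.03398508, -0.02900638]), 'grip_width': 0.0856034745080726}
```

View pics/top0.png

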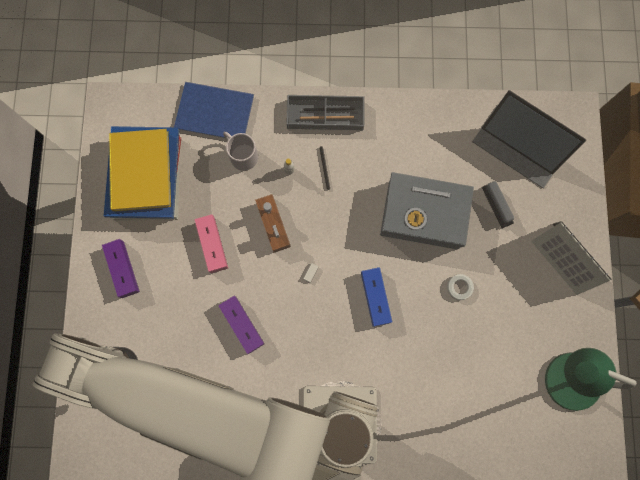

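View pics/side0.png

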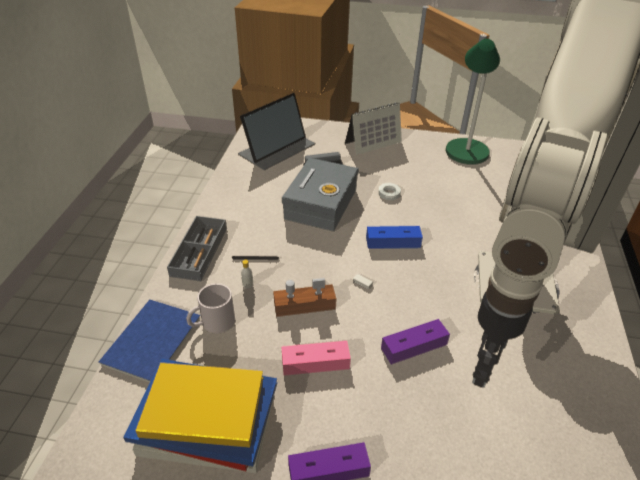

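The top view shows the wooden stand at about (272,223), with the round key at (267,207) and the rectangular key at (277,231). The lock is at (416,218) on the grey box. The side view agrees: key at (318,285), spare at (291,290), lock at (329,189). Next I'll fit the poses from silhouettes.

```bash
cat > fit.py <<'E'
from h import *
from scipy.optimize import minimize
def sil(cam,pose,dims,s=4):
    x,y,a=pose; c=[]
    for sx in(-.5,.5):
        for sy in(-.5,.5):
            for z in(0,dims[2]):
                u,v=sx*dims[0],sy*dims[1]; c.append(proj(cam,[x+u*np.cos(a)-v*np.sin(a),y+u*np.sin(a)+v*np.cos(a),z]))
    h=cv2.convexHull((np.array(c)*16).astype(np.float32).reshape(-1,1,2)).astype(np.int32)
    m=np.zeros((480*s,640*s),np.uint8); cv2.fillConvexPoly(m,h*s,1,shift=4); return cv2.resize(m.astype(np.float32),(640,480),interpolation=cv2.INTER_AREA)
def fit(ms,dims,p0,free=None):
    def cost(p):
        return sum(np.abs(sil(c,p,dims)-m).sum()/m.sum() for c,m in ms.items())
    r=minimize(cost,p0,method="Nelder-Mead",options=dict(initial_simplex=np.array(p0)+np.array([[0,0,0],[.02,0,0],[0,.02,0],[0,0,.2]]),xatol=1e-4,fatol=1e-4)); return r.x,r.fun
def near(t,c,uv):
    camera(c); b=[r for r in masks_of(t,c) if np.hypot(*(np.array(r["at"])-uv))<25]; return b[0]["pixels"].astype(np.float32) if b else None
E
python3 - <<'E'
from fit import *
ims={c:camera(c) for c in("top","side")}
for t,uv,d,p0 in(("stand",{"top":(273,225),"side":(305,300)},(.15,.05,.04),[.51,.18,-.2]),("box",{"top":(427,210),"side":(320,192)},(.16,.22,.085),[.55,-.21,1.5])):
    ms={c:near(t,c,uv[c]) for c in uv}; ms={c:m for c,m in ms.items() if m is not None}
    for c in ms:
        p,f=fit({c:ms[c]},d,p0); print(t,c,np.round(p,4),round(f,3))
    p,f=fit(ms,d,p0); print(t,np.round(p,4),round(f,3))
    x,y,a=p
    if t=="stand":
        for s in(-.035,.035):
            q=[x+s*np.cos(a),y+s*np.sin(a)]; print("slot",s,np.round(q,4),[np.round(proj(c,q+[.074]),1) for c in uv])
    else:
        for k in(1,-1):
            u,v=-.035*k,.03*k; q=[x+u*np.cos(a)-v*np.sin(a),y+u*np.sin(a)+v*np.cos(a)]; print("lock",k,np.round(q,4),[np.round(proj(c,q+[.089]),1) for c in uv])
# brass centroid
pts=[]
for c,b in(("top",(395,200,435,235)),("side",(310,175,350,203))):
    h=cv2.cvtColor(ims[c],cv2.COLOR_RGB2HSV)[b[1]:b[3],b[0]:b[2]]; m=(h[...,1]>90)&(h[...,2]>60)
    ys,xs=np.nonzero(m); (e0,e1)=((xs.min()+xs.max())/2+b[0],(ys.min()+ys.max())/2+b[1]); print(c,"brass",xs.mean()+b[0],ys.mean()+b[1],e0,e1,len(xs)); pts.append((xs.mean()+b[0],ys.mean()+b[1])); print(atz(c,pts[-1],.089))
print(tri(*pts))
a=ims["top"][185:265,240:310][:,:,::-1]; b=ims["side"][265:330,260:350][:,:,::-1]; c=ims["top"][165:255,370:480][:,:,::-1]; d=ims["side"][150:230,275:365][:,:,::-1]
z=lambda i:cv2.resize(i,(400,300),interpolation=cv2.INTER_CUBIC)
cv2.imwrite("pics/crops.png",np.vstack([np.hstack([z(a),z(b)]),np.hstack([z(c),z(d)])]))
E
```

```text
stand top [0.5295 0.1898 0.3569] 0.165
stand side [0.5295 0.1908 0.3594] 0.11
stand [0.53   0.1901 0.3574] 0.281
slot -0.035 [0.4972 0.1778] [array([275.9, 230.9]), array([318.6, 283.6])]
slot 0.035 [0.5628 0.2023] [array([267.5, 206.9]), array([290.1, 286.9])]
box top [ 0.58   -0.1743  0.9173] 24.058
box side [ 0.5668 -0.2288  1.7787] 0.294
box [ 0.5946 -0.2013  0.8544] 24.557
lock 1 [ 0.549 -0.208] [array([421.2, 213.4]), array([325.7, 185.3])]
lock -1 [ 0.6402 -0.1946] [array([415.7, 180.2]), array([294.5, 184.2])]
top brass 415.16577540106954 218.26737967914437 415.5 218.5 187
[ 0.53537353 -0.19176726  0.089     ]
side brass 328.680412371134 188.56701030927834 329.0 188.5 97
[ 0.53768283 -0.19350344  0.089     ]
(array([ 0.53628537, -0.19163635,  0.09010793]), np.float64(0.0022681403898039882))
```

View pics/crops.png

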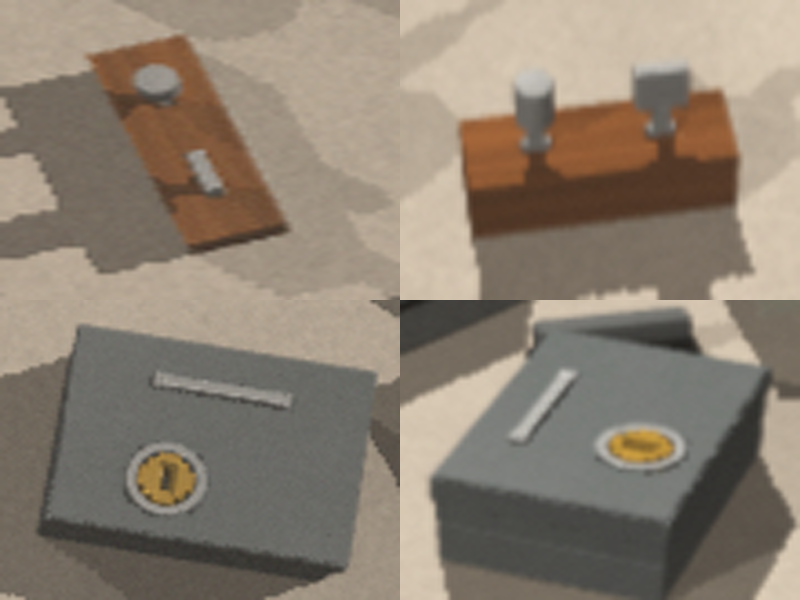

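```bash
cat > go.py <<'E'
import sys
from h import *
from scipy.spatial.transform import Rotation as R
def d(x,y,z,yaw): # yaw of the tool's y axis; prints shift in tool mm, then rotvec in deg
    o=get_obs(); r=R.from_quat(o["tool_rot"]); yv=np.array([np.cos(yaw),np.sin(yaw),0]); zv=np.array([0,0,-1.]); T=R.from_matrix(np.stack([np.cross(yv,zv),yv,zv],1))
    v=r.as_matrix()[:,1]
    print("t",round(o["clock"],2),"pos",np.round(o["eef_pos"]*1e3,1),"yawy",round(np.arctan2(v[1],v[0]),3),"j6",np.round(o["joint_pos"],2),"F",np.round(o["ft_force"],1),"w",round(o["grip_width"]*1e3,1))
    print("shift",np.round(r.inv().apply((np.array([x,y,z])-o["eef_pos"])*1e3),1),"turn",np.round(np.degrees((r.inv()*T).as_rotvec()),1))
if __name__=="__main__": d(*map(float,sys.argv[1:]))
E
python3 - <<'E'
from fit import *
uv={"top":(427,210),"side":(320,192)}; ms={}
for c in uv:
    camera(c); b=[r for r in masks_of("box",c) if np.hypot(*(np.array(r["at"])-uv[c]))<25]; b.sort(key=lambda r:-r["pixels"].sum()); ms[c]=b[0]["pixels"].astype(np.float32) if b else None
for mm in [{c:m} for c,m in ms.items() if m is not None]+[{c:m for c,m in ms.items() if m is not None}]:
    p,f=fit(mm,(.16,.22,.085),[.56,-.21,-.17]); x,y,a=p; u,v=-.035,.03
    q=[x+u*np.cos(a)-v*np.sin(a),y+u*np.sin(a)+v*np.cos(a)]; print(list(mm),np.round(p,4),round(f,3),np.round(q,4),[np.round(proj(c,q+[.089]),1) for c in uv])
E
```

```text
['top'] [ 0.5656 -0.23   -0.1672] 0.017 [ 0.5361 -0.1946] [array([416.2, 218. ]), array([329.3, 188.4])]
['side'] [ 0.5658 -0.2283 -0.1692] 0.025 [ 0.5364 -0.1929] [array([415.6, 217.9]), array([329.1, 188.7])]
['top', 'side'] [ 0.5657 -0.2296 -0.1684] 0.044 [ 0.5362 -0.1941] [array([416., 218.]), array([329.2, 188.5])]
```

jog_arm(
  deltas=[
    [[-42,-18,6,0,0,0,85],[-42,-18,6,0,0,0,85],[-42,-18,6,0,0,0,85],[-42,-18,6,0,0,0,85],[-42,-18,6,0,0,0,85]],
  ],
)

```text
clock: 2.0
eef_pos: [0.3238, 0.332, 0.201]
tool_rot: [0.142, 0.99, 0.003, 0.0]
ft_force: [0.4, 0.6, -0.9]
grip_width: 0.085
```

jog_arm(
  deltas=[
    [[-42,-18,6,0,0,0,85],[-42,-18,6,0,0,0,85],[-42,-18,6,0,0,0,85],[-42,-18,6,0,0,0,85],[0,0,0,0,0,-7,85]],
  ],
)

```text
clock: 2.5
eef_pos: [0.474, 0.2068, 0.1756]
tool_rot: [0.083, 0.997, 0.004, 0.002]
ft_force: [-0.2, 0.4, -0.8]
grip_width: 0.0847
```

```bash
python3 go.py .4972 .1778 .056 1.928
```

```text
t 2.5 pos [474.  206.8 175.6] yawy 1.405 j6 [ 0.41  0.3  -0.06  1.2   0.    0.57] F [-0.2  0.4 -0.8] w 84.7
shift [-27.2 -25.7 119.6] turn [  0.4   0.3 -29.9]
```

jog_arm(
  deltas=[
    [[-27,-26,0,0,0,0,85],[0,0,0,0,0,-8,85],[0,0,0,0,0,-8,85],[0,0,0,0,0,-8,85],[0,0,0,0,0,-6,85]],
  ],
)

```text
clock: 3.0
eef_pos: [0.4994, 0.1723, 0.1744]
tool_rot: [-0.186, 0.983, 0.003, 0.003]
ft_force: [0.7, 0.2, 0.1]
grip_width: 0.0849
```

```bash
python3 go.py .4972 .1778 .056 1.928
```

```text
t 3.0 pos [499.4 172.3 174.4] yawy 1.945 j6 [ 0.33  0.32 -0.03  1.21  0.   -0.04] F [0.7 0.2 0.1] w 84.9
shift [  0.8   5.4 118.4] turn [0.3 0.4 1. ]
```

jog_arm(
  deltas=[
    [[1,5,30,0,0,1,85],[0,0,30,0,0,0,85],[0,0,25,0,0,0,85],[0,0,0,0,0,0,85]],
  ],
)

```text
clock: 3.4
eef_pos: [0.4991, 0.1776, 0.0888]
tool_rot: [-0.178, 0.984, 0.003, 0.005]
ft_force: [-1.1, 0.1, -0.7]
grip_width: 0.0848
```

```bash
python3 go.py .4972 .1778 .056 1.928; python3 - <<'E'
from h import *
save("side","s1.png",(260,200,380,330),5)
E
```

```text
t 3.4 pos [499.1 177.6  88.8] yawy 1.928 j6 [ 0.34  0.4  -0.17  1.    0.   -0.02] F [-1.1  0.1 -0.7] w 84.8
shift [ 2.1  0.7 32.7] turn [ 0.3  0.7 -0. ]
```

View pics/s1.png

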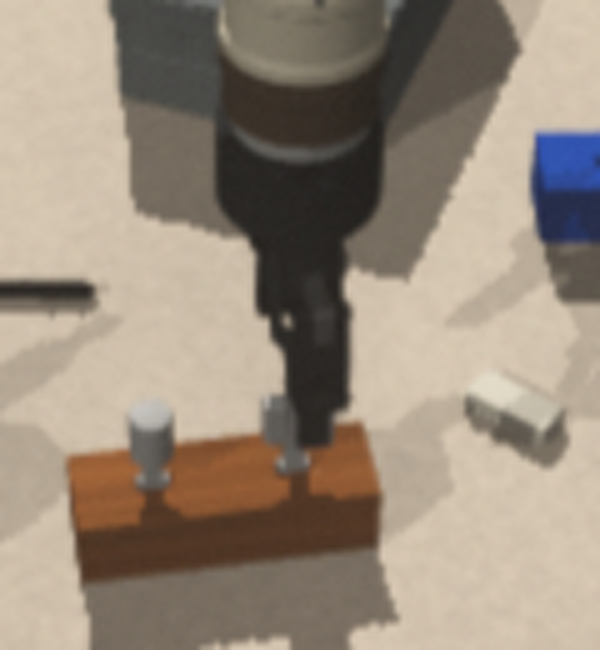

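```bash
python3 - <<'E'
from h import *
for p in([.4827,.2216,.1018],[.4972,.1778,.042],[.4972,.1778,.088]): print((proj("side",p)-[260,200])*5)
E
```

```text
[306.91838891 446.96279336]
[292.42605402 463.21168276]
[293.51293849 397.8656628 ]
```

jog_arm(
  deltas=[
    [[0,0,17,0,0,0,85],[0,0,15,0,0.5,0,85],[0,0,0,0,0,0,85]],
  ],
)

```text
clock: 3.75
eef_pos: [0.5042, 0.1795, 0.0619]
tool_rot: [-0.178, 0.984, 0.003, 0.006]
ft_force: [0.2, -0.6, -0.3]
grip_width: 0.0846
```

```bash
python3 go.py .4972 .1778 .056 1.928
```

```text
t 3.75 pos [504.2 179.5  61.9] yawy 1.928 j6 [ 0.34  0.43 -0.19  0.94  0.   -0.02] F [ 0.2 -0.6 -0.3] w 84.6
shift [7.2 0.8 5.8] turn [ 0.2  0.7 -0. ]
```

jog_arm(
  deltas=[
    [[7,1,5,0,0.7,0,85],[0,0,0,0,0,0,85]],
  ],
)

```text
clock: 3.95
eef_pos: [0.4981, 0.1784, 0.0582]
tool_rot: [-0.178, 0.984, 0.002, 0.0]
ft_force: [-1.0, 0.2, -0.0]
grip_width: 0.0849
```

```bash
python3 go.py .4972 .1778 .056 1.928
```

```text
t 3.95 pos [498.1 178.4  58.2] yawy 1.928 j6 [ 0.34  0.44 -0.2   0.94  0.   -0.02] F [-1.   0.2 -0. ] w 84.9
shift [ 1.  -0.2  2.2] turn [ 0.2  0.1 -0. ]
```

jog_arm(
  deltas=[
    [[1,0,2,0,0,0,40],[0,0,0,0,0,0,20],[0,0,0,0,0,0,0],[0,0,0,0,0,0,0],[0,0,0,0,0,0,0]],
  ],
)

```text
clock: 4.45
eef_pos: [0.4984, 0.1785, 0.0582]
tool_rot: [-0.178, 0.984, 0.003, 0.002]
ft_force: [0.6, 0.0, 0.8]
grip_width: 0.0119
```

jog_arm(
  deltas=[
    [[0,0,0,0,0,0,0],[0,0,0,0,0,0,0],[0,0,0,0,0,0,0]],
  ],
)

```text
clock: 4.75
eef_pos: [0.4985, 0.1785, 0.0584]
tool_rot: [-0.178, 0.984, 0.003, 0.002]
ft_force: [-0.3, 0.0, 0.1]
grip_width: 0.0083
```

```bash
python3 go.py .4972 .1778 .056 1.928; python3 - <<'E'
from h import *
save("side","s2.png",(260,200,380,330),5)
E
```

```text
t 4.75 pos [498.5 178.5  58.4] yawy 1.928 j6 [ 0.34  0.43 -0.2   0.93  0.   -0.02] F [-0.3  0.   0.1] w 8.3
shift [ 1.5 -0.2  2.4] turn [ 0.2  0.3 -0. ]
```

View pics/s2.png

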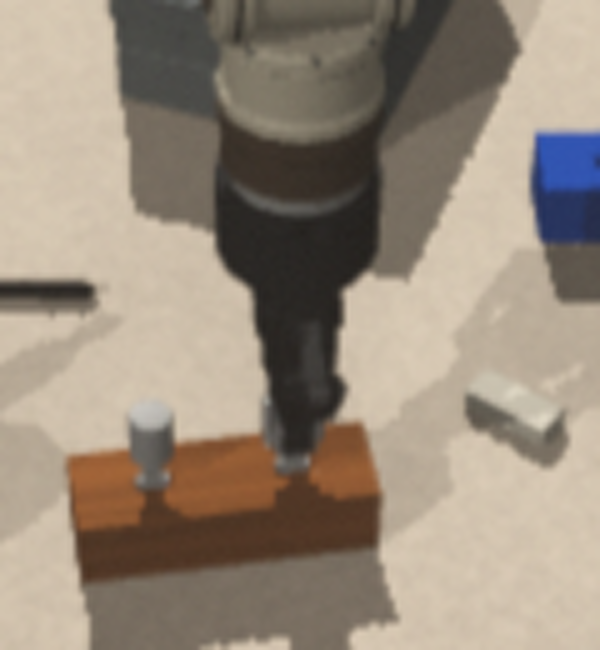

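jog_arm(
  deltas=[
    [[0,0,-10,0,0,0,0],[0,0,-10,0,0,0,0],[0,0,-10,0,0,0,0]],
  ],
)

```text
clock: 5.1
eef_pos: [0.4978, 0.1781, 0.0891]
tool_rot: [-0.178, 0.984, 0.002, 0.001]
ft_force: [0.3, 0.2, 0.1]
grip_width: 0.0084
```

```bash
python3 go.py .4985 .1785 .21 1.928
```

```text
t 5.1 pos [497.8 178.1  89.1] yawy 1.928 j6 [ 0.34  0.4  -0.16  1.01  0.   -0.02] F [0.3 0.2 0.1] w 8.4
shift [  -1.2    0.6 -120.9] turn [ 0.2  0.2 -0. ]
```

jog_arm(
  deltas=[
    [[0,0,-30,0,0,0,0],[0,0,-45,0,0,0,0],[0,0,-45,0,0,0,0],[0,0,0,0,0,8,0],[0,0,0,0,0,8,0]],
  ],
)

```text
clock: 5.6
eef_pos: [0.4972, 0.1773, 0.2203]
tool_rot: [-0.034, 0.999, 0.003, 0.003]
ft_force: [-0.9, -0.5, -1.7]
grip_width: 0.0079
```

jog_arm(
  deltas=[
    [[0,0,0,0,0,8,0],[0,0,0,0,0,6,0],[0,0,0,0,0,0,0]],
  ],
)

```text
clock: 5.9
eef_pos: [0.4978, 0.1774, 0.2257]
tool_rot: [0.093, 0.996, 0.005, 0.006]
ft_force: [0.5, 0.6, -0.1]
grip_width: 0.0081
```

```bash
python3 go.py .5363 -.1935 .20 1.403
```

```text
t 5.9 pos [497.8 177.4 225.7] yawy 1.384 j6 [0.34 0.29 0.05 1.32 0.   0.53] F [ 0.5  0.6 -0.1] w 8.1
shift [-106.6 -357.5   23. ] turn [ 0.6  0.6 -1.1]
```

jog_arm(
  deltas=[
    [[-13,-45,3,0,0,0,0],[-13,-45,3,0,0,0,0],[-13,-45,3,0,0,0,0],[-13,-45,3,0,0,0,0],[-13,-45,3,0,0,0,0]],
  ],
)

```text
clock: 6.4
eef_pos: [0.5234, -0.0555, 0.2123]
tool_rot: [0.079, 0.997, 0.006, 0.008]
ft_force: [1.7, 0.7, 0.9]
grip_width: 0.0083
```

jog_arm(
  deltas=[
    [[-13,-45,3,0,0,0,0],[-13,-45,3,0,0,0,0],[0,0,0,0,0,0,0]],
  ],
)

```text
clock: 6.7
eef_pos: [0.5345, -0.1576, 0.2065]
tool_rot: [0.079, 0.997, 0.005, 0.009]
ft_force: [-0.1, 0.3, -0.1]
grip_width: 0.008
```

```bash
python3 go.py .5363 -.1935 .20 1.403
```

```text
t 6.7 pos [ 534.5 -157.6  206.5] yawy 1.413 j6 [-0.29  0.35  0.09  1.3   0.01 -0.14] F [-0.1  0.3 -0.1] w 8.0
shift [ -7.3 -35.2   6.2] turn [0.7 1.  0.6]
```

jog_arm(
  deltas=[
    [[-7,-35,6,0.7,1.0,0.6,0],[0,0,15,0,0,0,0],[0,0,15,0,0,0,0],[0,0,0,0,0,0,0]],
  ],
)

```text
clock: 7.1
eef_pos: [0.5356, -0.1961, 0.1713]
tool_rot: [0.082, 0.997, 0.0, 0.0]
ft_force: [-1.7, 1.1, -0.4]
grip_width: 0.0079
```

```bash
python3 go.py .5363 -.1935 .16 1.403; python3 - <<'E'
from h import *
save("side","s3.png",(280,120,380,220),6); t=get_obs()["eef_pos"]; print(t)
for p in([.5363,-.1935,.089],t,t-[0,0,.0484]): print((proj("side",p)-[280,120])*6)
E
```

```text
t 7.1 pos [ 535.6 -196.1  171.3] yawy 1.407 j6 [-0.35  0.41  0.09  1.25  0.   -0.19] F [-1.7  1.1 -0.4] w 7.9
shift [-0.2  2.7 11.3] turn [0.  0.  0.2]
[ 0.53625995 -0.19608955  0.17249908]
[294.87554237 411.74270787]
[300.22982081 264.29617372]
[297.66381006 349.23046524]
```

View pics/s3.png

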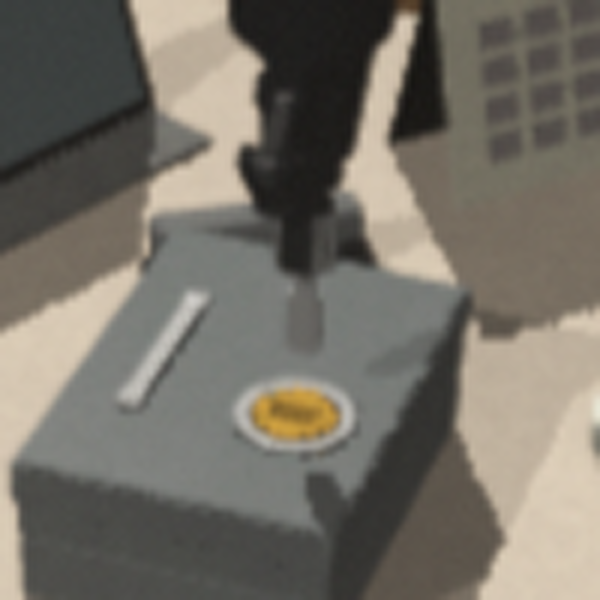

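jog_arm(
  deltas=[
    [[-2,3,10,0,0,0,0],[0,0,10,0,0,0,0],[0,0,8,0,0,0,0],[0,0,0,0,0,0,0]],
  ],
)

```text
clock: 7.55
eef_pos: [0.5404, -0.1916, 0.1451]
tool_rot: [0.08, 0.997, -0.0, 0.003]
ft_force: [-0.1, -0.5, -0.2]
grip_width: 0.0082
```

```bash
python3 go.py .5381 -.1938 .14 1.403
```

```text
t 7.55 pos [ 540.4 -191.6  145.1] yawy 1.412 j6 [-0.34  0.43  0.04  1.18  0.   -0.18] F [-0.1 -0.5 -0.2] w 8.2
shift [ 1.9 -2.5  5.1] turn [-0.   0.3  0.5]
```

jog_arm(
  deltas=[
    [[2,-2.5,3,0,0.3,0.5,0],[0,0,0,0,0,0,0]],
  ],
)

```text
clock: 7.75
eef_pos: [0.5378, -0.1935, 0.1418]
tool_rot: [0.084, 0.996, -0.0, -0.0]
ft_force: [-0.2, -1.3, -0.9]
grip_width: 0.0079
```

```bash
python3 go.py .5381 -.1938 .13 1.403;  python3 - <<'E'
from h import *
save("side","s4.png",(300,150,360,210),10)
E
```

```text
t 7.75 pos [ 537.8 -193.5  141.8] yawy 1.403 j6 [-0.35  0.43  0.04  1.18 -0.   -0.18] F [-0.2 -1.3 -0.9] w 7.9
shift [-0.3 -0.2 11.8] turn [-0. -0. -0.]
```

View pics/s4.png

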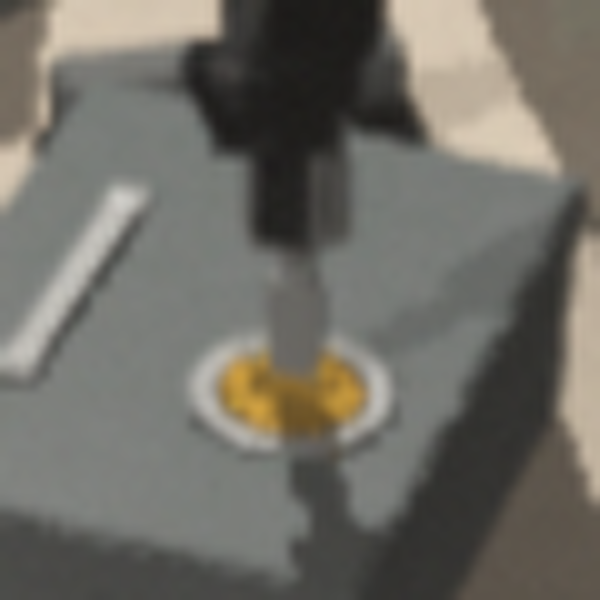

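The tip at crop pixel (295,378) is right over the keyway, whose plug centre is at (292,392). I'll insert now.

jog_arm(
  deltas=[
    [[0,0,4,0,0,0,0],[0,0,4,0,0,0,0],[0,0,0,0,0,0,0]],
  ],
)

```text
clock: 8.1
eef_pos: [0.5387, -0.194, 0.1343]
tool_rot: [0.084, 0.996, -0.0, 0.001]
ft_force: [-0.3, 0.5, -0.1]
grip_width: 0.0084
```

```bash
python3 go.py .5381 -.1938 .0994 1.403
```

```text
t 8.1 pos [ 538.7 -194.   134.3] yawy 1.403 j6 [-0.35  0.44  0.03  1.16 -0.   -0.18] F [-0.3  0.5 -0.1] w 8.4
shift [ 0.7  0.1 34.9] turn [-0.   0.2 -0. ]
```

jog_arm(
  deltas=[
    [[0.5,0,4,0,0.1,0,0],[0.3,0,4,0,0,0,0],[0,0,0,0,0,0,0]],
  ],
)

```text
clock: 8.4
eef_pos: [0.5381, -0.1936, 0.1258]
tool_rot: [0.084, 0.996, 0.0, 0.001]
ft_force: [-0.0, 0.8, -0.3]
grip_width: 0.0083
```

```bash
python3 go.py .5381 -.1938 .0994 1.403
```

```text
t 8.4 pos [ 538.1 -193.6  125.8] yawy 1.403 j6 [-0.35  0.44  0.02  1.14  0.   -0.18] F [-0.   0.8 -0.3] w 8.3
shift [ 0.  -0.2 26.4] turn [ 0.   0.1 -0. ]
```

jog_arm(
  deltas=[
    [[0,0,4,0,0,0,0],[0,0,4,0,0,2,0],[0,0,4,0,0,-4,0],[0,0,4,0,0,2,0]],
  ],
)

```text
clock: 8.8
eef_pos: [0.5386, -0.1939, 0.1136]
tool_rot: [0.084, 0.996, -0.001, 0.002]
ft_force: [-1.8, 1.9, 6.3]
grip_width: 0.0081
```

```bash
python3 go.py .5381 -.1938 .0994 1.403
```

```text
t 8.8 pos [ 538.6 -193.9  113.6] yawy 1.403 j6 [-0.35  0.45 -0.01  1.11 -0.   -0.18] F [-1.8  1.9  6.3] w 8.1
shift [ 0.6  0.  14.2] turn [-0.1  0.3  0. ]
```

jog_arm(
  deltas=[
    [[0.3,0,4,0,0.1,2,0],[0.3,0,4,0,0.1,-4,0],[0,0,4,0,0,4,0],[0,0,4,0,0,-2,0]],
  ],
)

```text
clock: 9.2
eef_pos: [0.5385, -0.1939, 0.1033]
tool_rot: [0.084, 0.996, -0.001, 0.003]
ft_force: [-2.5, 1.4, 6.6]
grip_width: 0.0079
```

```bash
python3 go.py .5381 -.1938 .0994 1.403
```

```text
t 9.2 pos [ 538.5 -193.9  103.3] yawy 1.402 j6 [-0.35  0.46 -0.02  1.08 -0.   -0.18] F [-2.5  1.4  6.6] w 7.9
shift [0.5 0.  3.9] turn [-0.1  0.4 -0. ]
```

jog_arm(
  deltas=[
    [[0.3,0,4,0,0.2,2,0],[0.3,0,4,0,0.1,-4,0],[0,0,4,0,0,2,0]],
  ],
)

```text
clock: 9.5
eef_pos: [0.5388, -0.194, 0.0988]
tool_rot: [0.083, 0.997, -0.002, 0.003]
ft_force: [-10.9, 4.2, 31.5]
grip_width: 0.0083
```

```bash
python3 go.py .5381 -.1938 .0994 1.403
```

```text
t 9.5 pos [ 538.8 -194.    98.8] yawy 1.404 j6 [-0.34  0.46 -0.03  1.07 -0.   -0.18] F [-10.9   4.2  31.5] w 8.3
shift [ 0.7  0.  -0.6] turn [-0.2  0.4  0. ]
```

jog_arm(
  deltas=[
    [[0.5,0,0.3,0,0.3,0,0],[0,0,0.3,0,0,0,0],[0,0,0.3,0,0,0,0],[0,0,0.3,0,0,0,0]],
  ],
)

```text
clock: 9.9
eef_pos: [0.5385, -0.1939, 0.0996]
tool_rot: [0.083, 0.997, -0.002, 0.002]
ft_force: [-0.7, -0.5, 2.9]
grip_width: 0.0081
```

```bash
python3 go.py .5381 -.1938 .0994 1.403
```

```text
t 9.9 pos [ 538.5 -193.9   99.6] yawy 1.404 j6 [-0.34  0.47 -0.02  1.08 -0.   -0.18] F [-0.7 -0.5  2.9] w 8.1
shift [0.4 0.  0.2] turn [-0.2  0.2  0.1]
```

Both pin pairs are passed and the key is on the floor: TCP z is 99 mm against 99.4 mm expected, and it pushed back at 31 N. Next is the turn.

jog_arm(
  deltas=[
    [[0,-0.25,0.8,0,0,8,0],[0,-0.25,0.8,0,0,8,0],[0,-0.25,0.8,0,0,8,0],[0,-0.25,0.8,0,0,8,0]],
  ],
)

```text
clock: 10.3
eef_pos: [0.538, -0.1945, 0.0993]
tool_rot: [0.364, 0.931, -0.001, 0.003]
ft_force: [-2.6, 0.9, 8.7]
grip_width: 0.0078
```

```bash
python3 go.py .5363 -.1935 .0994 -.217; python3 -c "
from h import *
print(get_obs()['ft_torque'])"
```

```text
t 10.3 pos [ 538.  -194.5   99.3] yawy 0.825 j6 [-0.35  0.46 -0.03  1.07 -0.    0.4 ] F [-2.6  0.9  8.7] w 7.8
shift [ 2.  -0.4 -0.2] turn [ 0.2  0.3 59.7]
[0.40534376 0.77667792 0.1157338 ]
```

jog_arm(
  deltas=[
    [[0,-0.25,0.8,0,0,8,0],[0,-0.25,0.8,0,0,8,0],[0,-0.25,0.8,0,0,8,0],[0,-0.25,0.8,0,0,8,0]],
  ],
)

```text
clock: 10.7
eef_pos: [0.5373, -0.1946, 0.0992]
tool_rot: [0.616, 0.788, 0.0, 0.003]
ft_force: [-3.3, 2.3, 8.9]
grip_width: 0.0079
```

```bash
python3 go.py .5361 -.1953 .0994 -.217; python3 -c "
from h import *
print(get_obs()['ft_torque'])"
```

```text
t 10.7 pos [ 537.3 -194.6   99.2] yawy 0.244 j6 [-0.35  0.46 -0.03  1.07 -0.    0.98] F [-3.3  2.3  8.9] w 7.9
shift [-0.4 -1.3 -0.2] turn [ 0.3  0.2 26.4]
[0.42912941 0.64233318 0.13654705]
```

jog_arm(
  deltas=[
    [[0,-0.3,0.8,0,0,8,0],[0,-0.3,0.8,0,0,8,0],[0,-0.3,0.8,0,0,8,0],[0,0,0.6,0,0,2.5,0],[0,0,0.6,0,0,2,0]],
  ],
)

```text
clock: 11.2
eef_pos: [0.5368, -0.1945, 0.0992]
tool_rot: [0.797, 0.604, 0.002, 0.004]
ft_force: [-1.3, 1.3, 7.1]
grip_width: 0.0079
```

```bash
python3 go.py .5361 -.1953 .0994 -.217; python3 - <<'E'
from h import *
print(get_obs()['ft_torque']); save("side","s5.png",(300,150,360,210),10)
E
```

```text
t 11.2 pos [ 536.8 -194.5   99.2] yawy -0.275 j6 [-0.35  0.46 -0.03  1.07 -0.    1.5 ] F [-1.3  1.3  7.1] w 7.9
shift [-1.  -0.4 -0.2] turn [ 0.5  0.1 -3.3]
[0.29056786 0.54687175 0.11635545]
```

View pics/s5.png

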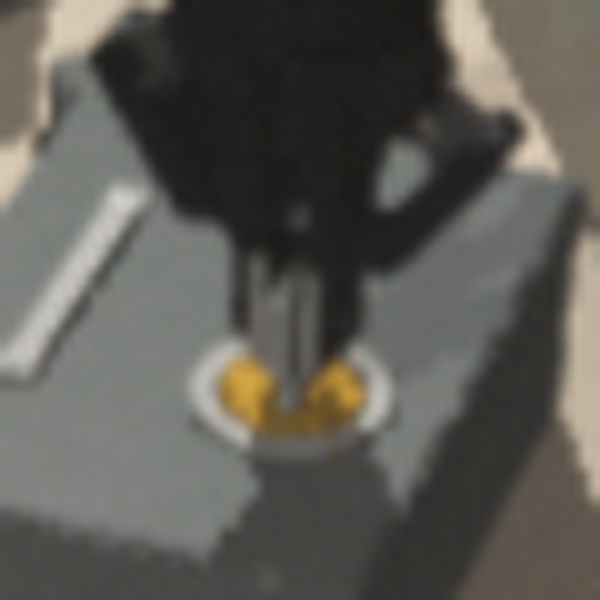

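jog_arm(
  deltas=[
    [[0,0,0.6,0,0,1,0],[0,0,0.6,0,0,0.5,0],[0,0,0.6,0,0,0.5,0]],
  ],
)

```text
clock: 11.55
eef_pos: [0.5368, -0.1945, 0.0992]
tool_rot: [0.808, 0.59, 0.002, 0.004]
ft_force: [-3.2, 1.0, 7.6]
grip_width: 0.0081
```

```bash
python3 go.py .5361 -.1953 .0994 -.217; python3 - <<'E'
from h import *
print(get_obs()['ft_torque'])
camera("side"); print([(r["conf"],r["at"]) for r in masks_of("spare","side")], proj("side",[.5628,.2023,.074]))
E
```

```text
t 11.55 pos [ 536.8 -194.5   99.2] yawy -0.309 j6 [-0.35  0.46 -0.03  1.07 -0.    1.53] F [-3.2  1.   7.6] w 8.1
shift [-1.  -0.5 -0.2] turn [ 0.5  0.1 -5.3]
[0.34286472 0.73686979 0.43944974]
[(0.6, [289.2, 290.6]), (0.21, [328.5, 189.9])] [290.11539767 286.91066262]
```

The moment about z has jumped to 0.44 N m, so the lock is against its stop. The spare is still in place. Handing in.

```bash
python3 - <<'E'
from h import *
print(job_done()); o=get_obs(); print(o["clock"],o["eef_pos"],o["grip_width"],o["ft_force"])
E
```

```text
the job is handed in; nothing more can be done
None
the job is handed in; nothing more can be done
```

I took the rectangular-headed key out of the wooden stand, pushed it past both pairs of sticky pins to the floor of the lock, and turned it clockwise to the stop. I handed in at about 11.6 s while still gripping it turned. `job_done` gives no verdict, so this rests on my own last checks:

- **Home:** the TCP is at 99.2 mm, against 99.4 mm expected with the key fully home. Pressing down met 31 N from the floor before I eased off. I did not measure the tip depth directly.
- **Turned:** the tool has turned about 1.71 rad since insertion. The moment about the lock's axis rose from 0.12 to 0.44 N m at the end, which fits the lock being at its stop with the play taken up.
- **Grip:** the fingers are shut on the key at 8.1 mm. That is a little under the 9 mm head, as it has been since the grasp. I did not measure the finger force itself.
- **Other things:** the network still finds the round-headed key within about 4 pixels of where its head should be, in the stand. It also gave one low-confidence hit (0.21) at the lock, which I took to be the gripped key. I did not check the other desk things again, but the arm passed well above them.

No check failed.

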